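# File the slide cases and put the consumables away

## Task

Put the bench away after the run. Take every light grey slide case out of the white stand by its grip and slide it down between two of the dark cases in the spring file, one to a gap, upright, in line with its neighbours and fully down on the floor of the file; sort the loose consumables as well, the round film rolls standing on end in the square tray and the flat oblong tube cases lying flat, lid up, in the oblong tray. Do not disturb the timer or the small amber dropper bottle.

Things in the scene. Friction and masses are not known exactly. Their poses are not given: they have to be found in the camera images.
- case_1: Light grey flat slide case with a darker grip on top, standing on edge in a slot of the stand; may be absent. Origin: centre of its underside. Body 100 (its x) x 18 (its y) x 82 mm high; the lowest 22 mm taper like a wedge to an 6 mm wide foot. Grip: 40 (x) x 14 (y), centred, from 82 to 116 mm above the origin. 0.16 kg. Cases are alike and interchangeable; facing either way is fine.
- case_2: Light grey flat slide case with a darker grip on top, standing on edge in a slot of the stand; may be absent. Origin: centre of its underside. Body 100 (its x) x 18 (its y) x 82 mm high; the lowest 22 mm taper like a wedge to an 6 mm wide foot. Grip: 40 (x) x 14 (y), centred, from 82 to 116 mm above the origin. 0.16 kg. Cases are alike and interchangeable; facing either way is fine.
- case_3: Light grey flat slide case with a darker grip on top, standing on edge in a slot of the stand; may be absent. Origin: centre of its underside. Body 100 (its x) x 18 (its y) x 82 mm high; the lowest 22 mm taper like a wedge to an 6 mm wide foot. Grip: 40 (x) x 14 (y), centred, from 82 to 116 mm above the origin. 0.16 kg. Cases are alike and interchangeable; facing either way is fine.
- file: Grey open spring file, fixed to the bench, 124 (x) x 206 (y) mm, floor 6 mm above the bench; origin under its centre; x runs along the filed cases, y along the row. Lips 16 mm high along x = +-60 mm, end plates 51 mm high at y = +-101 mm. It holds four dark filed cases with three gaps between them, at about y = -40, 0 and +40 mm when empty.
- filed_1_top (a point): Top middle (82 mm up) of a dark grey case of the file, without grip: 100 (file x) x 30 (file y) x 76 mm, its top 22 mm tapering to 14 mm wide. Stays upright, slides only sideways (file y, 20 mm each way) on a soft spring (200 N/m). Numbered from file -y to +y, 40 mm apart, so 10 mm gaps (down to 2 mm when gaps beside are filled); a slide case spreads its gap until they are 48 mm apart.
- filed_2_top (a point): Top middle (82 mm up) of a dark grey case of the file, without grip: 100 (file x) x 30 (file y) x 76 mm, its top 22 mm tapering to 14 mm wide. Stays upright, slides only sideways (file y, 20 mm each way) on a soft spring (200 N/m). Numbered from file -y to +y, 40 mm apart, so 10 mm gaps (down to 2 mm when gaps beside are filled); a slide case spreads its gap until they are 48 mm apart.
- filed_3_top (a point): Top middle (82 mm up) of a dark grey case of the file, without grip: 100 (file x) x 30 (file y) x 76 mm, its top 22 mm tapering to 14 mm wide. Stays upright, slides only sideways (file y, 20 mm each way) on a soft spring (200 N/m). Numbered from file -y to +y, 40 mm apart, so 10 mm gaps (down to 2 mm when gaps beside are filled); a slide case spreads its gap until they are 48 mm apart.
- filed_4_top (a point): Top middle (82 mm up) of a dark grey case of the file, without grip: 100 (file x) x 30 (file y) x 76 mm, its top 22 mm tapering to 14 mm wide. Stays upright, slides only sideways (file y, 20 mm each way) on a soft spring (200 N/m). Numbered from file -y to +y, 40 mm apart, so 10 mm gaps (down to 2 mm when gaps beside are filled); a slide case spreads its gap until they are 48 mm apart.
- stand: White stand, fixed, 110 (x) x 154 (y) mm, floor 6 mm above the bench, with three slots at y = -50, 0, +50 mm, each 21 mm wide between fins that end 51 mm above the bench; the slide cases start in them, their x along the stand's x. Origin under its centre.
- roll_1: White roll of sealing film, a squat cylinder 62 mm across and 50 mm high standing on end; may be absent. Origin: centre of its underside, z is its axis.
- roll_2: White roll of sealing film, a squat cylinder 62 mm across and 50 mm high standing on end; may be absent. Origin: centre of its underside, z is its axis.
- tubes_1: Small flat oblong tube case, black sides and a clear lid that looks grey from above, 60 (its x) x 92 (its y) x 21 mm high, lid shut (does not open); may be absent. Origin: centre of its underside.
- tubes_2: Small flat oblong tube case, black sides and a clear lid that looks grey from above, 60 (its x) x 92 (its y) x 21 mm high, lid shut (does not open); may be absent. Origin: centre of its underside.
- square_tray: Shallow grey square tray, fixed, 170 x 170 mm, walls 4 mm thick and 12 mm high, floor 4 mm thick (inside 162 x 162). Origin under its centre.
- long_tray: Shallow grey oblong tray, fixed, 260 (x) x 140 (y) mm, walls 4 mm thick and 12 mm high, floor 4 mm thick (inside 252 x 132). Origin under its centre.
- timer: Bystander: white bench timer, 39 x 68 x 62 mm, behind the work. Origin: centre of its underside.
- dropper: Bystander: small amber dropper bottle with a black cap, 30 mm across, 75 mm high, at the left. Origin: centre of its underside.

How it is judged (in metres and radians):
At the end, for the whole second after the job is handed in: Slide cases between filed cases, over 40 mm apart, within 4 mm of the file floor, 15 mm of its middle in x, 0.12 rad of its x; rolls on the square tray floor (55 mm of centre in x, y), tube cases on the oblong one (100 mm in x, 40 in y), lid up; all tilted under 0.10 rad, at rest (x of case_1 in the frame of file between -0.015 and 0.015 m and y of case_1 in the frame of file between -0.068 and 0.068 m and z of each of case_1, case_2, case_3 in the frame of file below 0.01 m and angle between each of case_1, case_2, case_3, roll_1, roll_2, tubes_1, tubes_2's own z axis and vertical below 0.1 rad and angle between the x axis of each of case_1, case_2, case_3 and the x axis of file, either way round below 0.12 rad and linear speed of each of case_1, case_2, case_3, roll_1, roll_2, tubes_1, tubes_2 below 0.02 m/s and x of case_2 in the frame of file between -0.015 and 0.015 m and y of case_2 in the frame of file between -0.068 and 0.068 m and x of case_3 in the frame of file between -0.015 and 0.015 m and y of case_3 in the frame of file between -0.068 and 0.068 m and horizontal distance between each of case_2, case_3 and case_1 above 0.04 m and horizontal distance between case_3 and case_2 above 0.04 m and x of roll_1 in the frame of square_tray between -0.055 and 0.055 m and y of roll_1 in the frame of square_tray between -0.055 and 0.055 m and z of each of roll_1, roll_2 in the frame of square_tray below 0.009 m and x of roll_2 in the frame of square_tray between -0.055 and 0.055 m and y of roll_2 in the frame of square_tray between -0.055 and 0.055 m and x of tubes_1 in the frame of long_tray between -0.1 and 0.1 m and y of tubes_1 in the frame of long_tray between -0.04 and 0.04 m and z of each of tubes_1, tubes_2 in the frame of long_tray below 0.009 m and x of tubes_2 in the frame of long_tray between -0.1 and 0.1 m and y of tubes_2 in the frame of long_tray between -0.04 and 0.04 m); the robot touches nothing.
It fails at once if the timer is moved more than 30 mm (distance of timer from where it was at the start of the episode above 0.03 m).
It fails at once if the dropper is moved more than 30 mm (distance of dropper from where it was at the start of the episode above 0.03 m).
Of case_1, case_2, case_3 only 2 to 3 are there at a start; the rules pass over those that are not, and their reading is None.
Of roll_1, roll_2, tubes_1, tubes_2 only 3 to 4 are there at a start; the rules pass over those that are not, and their reading is None.
At some moment in a run one of roll_1, roll_2, tubes_1, tubes_2 may be knocked a few centimetres aside while the robot is not near it.
It also fails if it takes over 210 s, if anything falls off the work surface, if the arm or the gripper's body presses on something with over 40 N, if the wrist force passes 120 N, or if a joint passes its speed limit or range.

## Robot

A 6-joint arm with a two-finger parallel gripper is mounted at the origin on a cart in front of the work surface, level with it; the furniture and walls round the work are solid. World frame = base frame: x ahead of the robot, y to its left, z up, the work surface at z = 0. Lengths are in m, angles in degrees, forces in N, time in s.
With the tool pointing down it reaches from about 0.35 to 0.925 m from the base axis. Payload 6.4 kg.
Tool frame: the origin (TCP) lies at the very end of the fingers, on their centre line; the grasp point (between the pads) lies 19 mm behind it; z points along the fingers, y is the direction in which the jaws open and shut (so a half turn about z gives the same grasp; the last joint's range is limited). The gripper opens to 85 mm and grips with 20 to 120 N. Pads are 22 mm wide; open, the fingers measure 114 mm over their backs; the gripper's body (76 mm by 85 mm) begins 54 mm behind the grasp point. The pads swing forward as they close: fully open they stand 13 mm farther back than shut.
Start: joints at [-76.667, 14.043, 89.255, -0, 76.702, -9.975], TCP at [0.257, -0.597, 0.231] pointing down, gripper open.
Joint ranges: [-179.41, 179.41], [-58.25, 129.5], [7.25, 145.43], [-54.29, 234.29], [11.92, 165.04], [-157.13, 157.13]. Speed limits (degrees/s): [147.25, 147.25, 180, 180, 180, 180].

## Interface

Orientations are given as [roll, pitch, yaw] about the fixed x, y, z axes, in that order (R = Rz(yaw) Ry(pitch) Rx(roll)).
In Python, from rig import manip gives the robot as it stands.
- The arm moves only by the tool carry_out, never from a script. Its argument "targets" is text: rows parted by semicolons, each of 5 numbers parted by spaces: the finger opening in cm, from 0 to 8.54, then the shift along the tool's x, y, z in cm, then the turn about the tool's z in rad. In form: fingers tx ty tz yaw; .... A call has 1 to 12 rows; each row is the pose to reach, as a shift and turn from the pose commanded when the call began, along the tool's axes at that moment; what a row does not reach only later rows make up. A row lasts 1/10 s, in which the tool goes at most 50 mm and 8.59 degrees, less where a joint would pass 70% of its speed; a pose out of reach is approached as far as the arm can. A call with a gripper value outside its range is refused whole. The fingers move at their own pace and stop on an object; "grip_force" is the grip in N (left out, the last holds). Time passes only in rows, so rows that repeat a pose let the fingers close. It gives the time, the measured TCP pose, the force and the opening at its end, in the units of the state.
- manip.read_state(): the state, without advancing time (a new reading comes with each control period).
- manip.camera(name): name is "scene" or "top"; returns (picture, depth): 384x512x3 uint8, red, green, blue; 384x512 float32, m along the optical axis (not along the pixel's ray), 0 where there is no reading.
- manip.camera_info(name): a dict with "mtx" (3x3 intrinsics, pixels), "view" (4x4, takes a point from world to camera coordinates). Camera axes: x right, y up, looking along -z (the intrinsics and any distortion apply to the point x, -y, -z); pixel columns grow to the right and rows downward; lengths in m; the calibration is good to about 2 mm. A picture is of the moment at which its call begins. camera_info takes no time and is no camera call.
- manip.hand_in(): hands the job in, once; it reports no verdict.
The state is a dict: "t": time; "joints": joint angles; "joint_velocities": joint speeds; "joint_efforts": joint torques, N m; "position": TCP position; "eef_rot": TCP orientation; "ft_force": force on the tool from outside, world axes, zero at the start; "ft_torque": the same for the moment, N m; "gripper_width": finger opening in m.
Only numpy, scipy, OpenCV 4.12 (cv2) and the standard library are available. Lean on these libraries where they do the work, as an engineer would, in place of code of your own. Each camera call takes 0.05 s, during which the arm holds its last target.

## Working session

There is one attempt and no reset: what is moved stays moved. The work goes in short steps, Python scripts to look and compute and a tool call to move; the robot and the scene stay as the last step left them, time stands still between calls to the robot, and variables do not carry over. Pictures are saved under pics/ and viewed, and the job is handed in when it is done.

Besides the shell and the picture viewer there is one more tool, called as a command line: name --argument value ..., lists and objects as JSON in quotes. carry_out: Moves the arm, as the interface text tells. Its arguments: {"type":"object","properties":{"targets":{"type":"string"},"grip_force":{"type":"number"}},"required":["targets"]}

```bash
mkdir -p pics
cat > h.py <<'E'
import numpy as np, cv2
from rig import manip
def snap(name,tag):
    p,d=manip.camera(name); cv2.imwrite(f'pics/{tag}.png',p[:,:,::-1]); np.save(f'pics/{tag}.npy',d); return p,d
def world(name,d):
    i=manip.camera_info(name); K=np.array(i['mtx']); V=np.linalg.inv(np.array(i['view']))
    r,c=np.mgrid[:384,:512]
    x=(c-K[0,2])/K[0,0]*d; y=(r-K[1,2])/K[1,1]*d
    P=np.stack([x,-y,-d,np.ones_like(d)],-1)@V.T
    return P[...,:3]
E
python3 - <<'E'
from h import *
for n in('scene','top'):
    p,d=snap(n,n+'0'); i=manip.camera_info(n); print(i)
    cv2.imwrite(f'pics/{n}0b.png',cv2.resize(p[:,:,::-1],(800,600)))
print(manip.read_state())
E
```

```text
{'mtx': array([[398.4536433 ,   0.        , 247.65146835],
       [  0.        , 398.4536433 , 182.78743397],
       [  0.        ,   0.        ,   1.        ]]), 'view': array([[-0.44888833, -0.89358363,  0.00274863,  0.31402934],
       [ 0.68889522, -0.34410149,  0.63797927, -0.45082697],
       [-0.56914202,  0.28827497,  0.77004864, -1.24364852],
       [ 0.        ,  0.        ,  0.        ,  1.        ]])}
{'mtx': array([[434.20190372,   0.        , 251.01797831],
       [  0.        , 434.20190372, 188.92759549],
       [  0.        ,   0.        ,   1.        ]]), 'view': array([[-0.02458873, -0.99969468,  0.00243719,  0.04523262],
       [ 0.99503195, -0.02423863,  0.09656038, -0.6319214 ],
       [-0.09647183,  0.00479938,  0.99532414, -1.39704918],
       [ 0.        ,  0.        ,  0.        ,  1.        ]])}
{'t': 0.1, 'joints': array([-7.66690388e+01,  1.40800382e+01,  8.93189120e+01, -9.12215187e-04,
        7.67025131e+01, -9.97558933e+00]), 'joint_velocities': array([-0.07696686, -0.05278919, -0.24572617,  0.05486609, -0.04700279,
        0.06219885]), 'joint_efforts': array([ 4.64091463e-04, -4.30673182e+01, -3.27128577e+01, -1.38386217e-04,
        2.87143506e-03,  2.60154804e-07]), 'position': array([ 0.25705078, -0.59645661,  0.23028216]), 'eef_rot': array([-1.79899917e+02, -1.67023653e-02,  2.33067465e+01]), 'ft_force': array([ 0.16216344, -1.28561438,  0.46228948]), 'ft_torque': array([ 0.02277067, -0.02081507, -0.01624306]), 'gripper_width': 0.08538302658737866}
```

View pics/top0b.png

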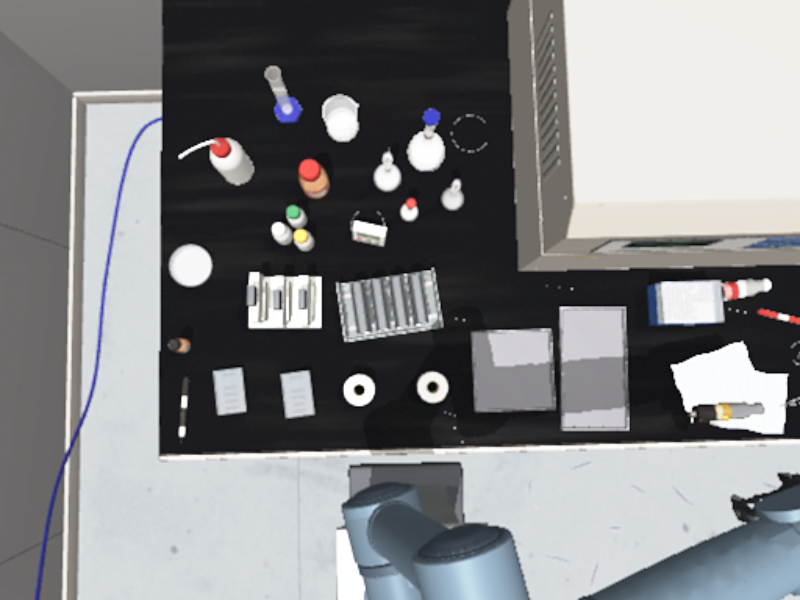

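View pics/scene0b.png

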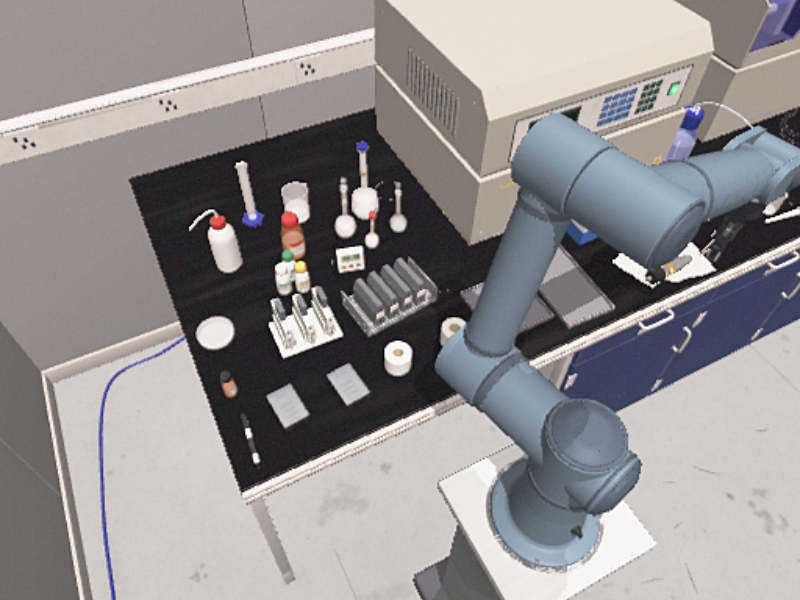

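The top view shows three slide cases in the stand (800px image ~ (285,300)), the file at (390,305), tube cases at (230,391) and (297,394), rolls at (359,390) and (432,387), the square tray at (513,370), the long tray at (593,368), the timer at (369,232), and the dropper at (179,345). Next I'll enlarge.

Run:
```python
from h import *
p=cv2.imread('pics/top0.png'); 
c=p[160:300,95:295]; cv2.imwrite('pics/c1.png',cv2.resize(c,(800,560),interpolation=cv2.INTER_CUBIC))
c=p[185:285,285:415]; cv2.imwrite('pics/c2.png',cv2.resize(c,(780,600),interpolation=cv2.INTER_CUBIC))
```

```text
(no output)
```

View pics/c1.png

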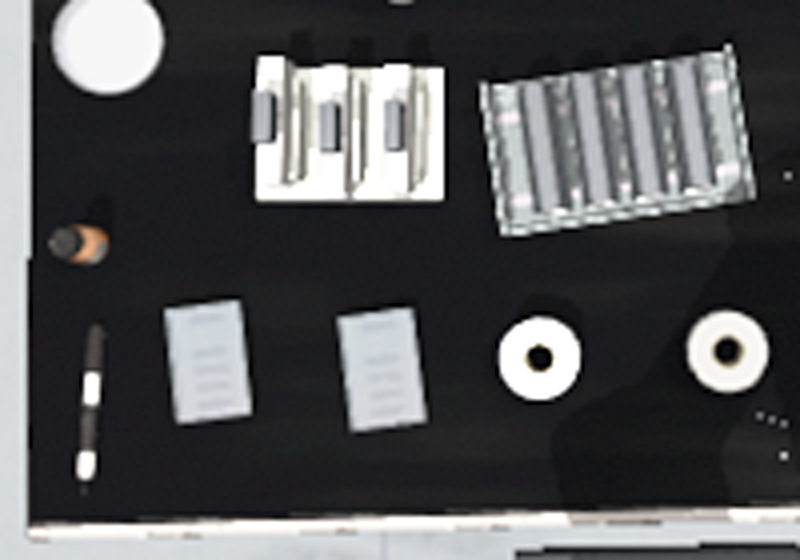

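View pics/c2.png

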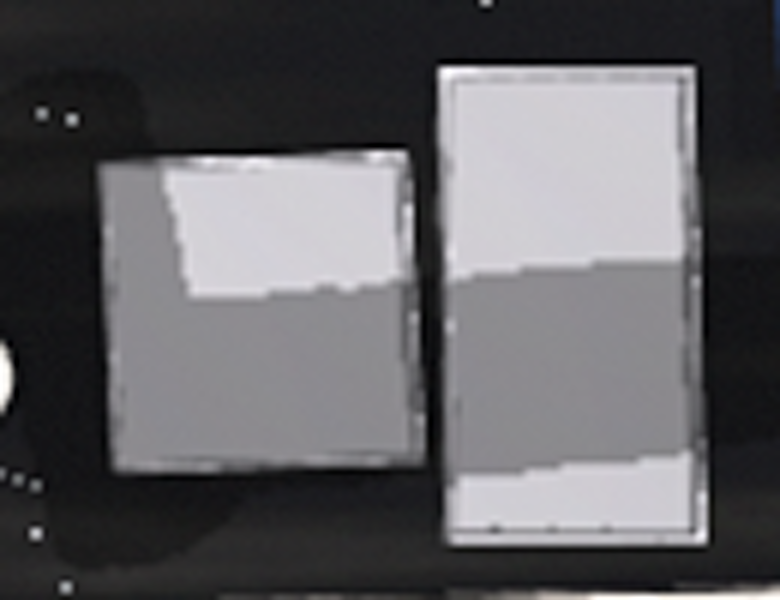

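```bash
cat >> h.py <<'E'
def blobs(name,d,zlo,zhi,mn=15,xr=(0.3,0.9),yr=(-.6,.6)):
    W=world(name,d); m=(d>0)&(W[...,2]>zlo)&(W[...,2]<zhi)&(W[...,0]>xr[0])&(W[...,0]<xr[1])&(W[...,1]>yr[0])&(W[...,1]<yr[1])
    n,l=cv2.connectedComponents(m.astype(np.uint8))
    out=[]
    for k in range(1,n):
        q=W[l==k]
        if len(q)<mn: continue
        (cx,cy),(w,h),a=cv2.minAreaRect((q[:,:2]*1000).astype(np.float32))
        out.append((len(q),round(cx,1),round(cy,1),round(w,1),round(h,1),round(a,1),round(float(np.median(q[:,2]))*1000,1), np.round(q[:,:2].mean(0)*1000,1)))
    return out
E
python3 - <<'E'
from h import *
for n in('scene','top'):
    d=np.load(f'pics/{n}0.npy')
    for lo,hi in((.105,.135),(.076,.09),(.045,.06),(.016,.028),(.009,.015),(.0025,.0065)):
        print(n,lo,hi)
        for b in blobs(n,d,lo,hi,12): print(b)
E
```

```text
scene 0.105 0.135
(304, 762.3, -255.3, 255.0, 113.6, 30.4, 119.7, array([ 741.9, -267.2]))
(16, 834.9, -97.3, 8.5, 9.9, 65.2, 115.6, array([836., -98.]))
(20, 883.2, 38.7, 14.2, 10.1, 53.0, 120.0, array([883.,  37.]))
(22, 808.3, -10.5, 17.1, 19.8, 41.7, 120.8, array([806.9,  -9.4]))
(67, 869.9, 193.2, 41.5, 28.9, 65.0, 122.2, array([866.6, 193.8]))
(71, 891.0, 359.4, 49.6, 17.2, 90.0, 119.6, array([893.7, 360.7]))
(50, 623.7, 211.6, 14.9, 40.5, 88.2, 122.5, array([619.9, 212.8]))
(52, 621.4, 261.8, 40.6, 13.9, 0.6, 122.7, array([619.8, 262.5]))
(54, 633.3, 311.6, 14.1, 43.4, 88.5, 121.5, array([628.6, 312.2]))
scene 0.076 0.09
(130, 764.5, -252.2, 248.2, 108.3, 28.8, 82.3, array([ 743.5, -265.9]))
(44, 867.1, 195.8, 57.8, 31.8, 71.5, 83.7, array([862.6, 197.3]))
(30, 892.6, 359.9, 13.1, 52.1, 1.0, 84.1, array([892.1, 361.4]))
(16, 798.5, 232.0, 28.2, 12.9, 82.6, 82.5, array([797.2, 232.9]))
(115, 621.0, -18.8, 103.4, 21.4, 6.6, 82.9, array([619.5, -18.8]))
(36, 754.2, 216.7, 28.0, 26.2, 6.1, 86.4, array([752.8, 217.6]))
(34, 768.6, 261.2, 26.6, 27.3, 82.9, 86.6, array([765.3, 261.6]
[... 26011 characters left out ...]
8, 9.4, 37.1, 67.3, 3.7, array([ 351.6, -198. ]))
(16, 361.9, -252.5, 11.6, 24.1, 80.1, 3.9, array([ 360.8, -253. ]))
(16, 370.8, 347.5, 20.7, 15.7, 63.0, 3.8, array([371.2, 347.5]))
(34, 338.5, 405.1, 46.5, 21.1, 4.9, 4.6, array([337.9, 405.9]))
(16, 345.4, 517.6, 17.1, 22.7, 89.4, 3.8, array([346.9, 516. ]))
(13, 323.0, 59.9, 9.0, 20.7, 32.1, 4.3, array([323.3,  60.3]))
(12, 323.2, -135.2, 21.0, 9.3, 70.0, 3.7, array([ 324.4, -134.5]))
(14, 327.0, 424.0, 11.5, 20.0, 44.0, 3.9, array([326.6, 423.1]))
(22, 325.4, 373.1, 16.2, 36.4, 0.2, 3.4, array([324.8, 370.5]))
(12, 323.4, 177.5, 13.9, 11.7, 44.0, 4.1, array([324.4, 177.8]))
(13, 326.9, 314.4, 16.3, 18.2, 32.2, 3.6, array([324.4, 316. ]))
```

```bash
cat >> h.py <<'E'
def to(x,y,z,yaw,cur=None):
    s=manip.read_state()
    p=s['position'];Y=s['eef_rot'][2]
    if cur: p=np.array(cur[:3]);Y=cur[3]
    c,n=np.cos(np.radians(Y)),np.sin(np.radians(Y)); dx,dy,dz=np.array([x,y,z])-p
    print('t %.2f pos %s rot %s w %.4f f %s'%(s['t'],np.round(s['position'],4),np.round(s['eef_rot'],2),s['gripper_width'],np.round(s['ft_force'],1)))
    print('tx ty tz yaw: %.2f %.2f %.2f %.4f'%(100*(c*dx+n*dy),100*(n*dx-c*dy),-100*dz,np.radians((Y-yaw+180)%360-180)))
E
python3 - <<'E'
from h import *
to(.624,.210,.20,0,(.257,-.597,.231,23.31))
E
```

```text
t 0.10 pos [ 0.2571 -0.5965  0.2303] rot [-1.799e+02 -2.000e-02  2.331e+01] w 0.0854 f [ 0.2 -1.3  0.5]
tx ty tz yaw: 65.64 -59.59 3.10 0.4068
```

carry_out --targets "3.6 65.64 -59.59 2.1 0.4068;3.6 65.64 -59.59 2.1 0.4068;3.6 65.64 -59.59 2.1 0.4068;3.6 65.64 -59.59 2.1 0.4068;3.6 65.64 -59.59 2.1 0.4068;3.6 65.64 -59.59 2.1 0.4068;3.6 65.64 -59.59 2.1 0.4068;3.6 65.64 -59.59 2.1 0.4068;3.6 65.64 -59.59 2.1 0.4068;3.6 65.64 -59.59 2.1 0.4068;3.6 65.64 -59.59 2.1 0.4068;3.6 65.64 -59.59 2.1 0.4068"

```text
t: 1.3
position: [0.5058, -0.0488, 0.2169]
eef_rot: [180.0, 0.0, 0.0]
ft_force: [0.4, -0.7, -0.5]
gripper_width: 0.0359
```

Run:
```python
from h import *
to(.624,.210,.20,0)
```

```text
t 1.30 pos [ 0.5058 -0.0488  0.2169] rot [180.   0.   0.] w 0.0359 f [ 0.4 -0.7 -0.5]
tx ty tz yaw: 11.82 -25.88 1.69 0.0001
```

carry_out --targets "3.6 11.82 -25.88 1.69 0;3.6 11.82 -25.88 1.69 0;3.6 11.82 -25.88 1.69 0;3.6 11.82 -25.88 1.69 0;3.6 11.82 -25.88 1.69 0;3.6 11.82 -25.88 1.69 0;3.6 11.82 -25.88 1.69 0;3.6 11.82 -25.88 1.69 0"

```text
t: 2.1
position: [0.6233, 0.2082, 0.1993]
eef_rot: [180.0, 0.1, 0.1]
ft_force: [-0.3, -0.8, -0.0]
gripper_width: 0.0362
```

Run:
```python
from h import *
to(.624,.210,.10,0)
for n in('scene','top'):
    p,d=snap(n,n+'1')
    W=world(n,d); 
    for lo,hi in((.2,.212),(.215,.235),(.235,.26)):
        m=(d>0)&(W[...,2]>lo)&(W[...,2]<hi)&(abs(W[...,0]-.624)<.08)&(abs(W[...,1]-.21)<.08)
        q=W[m]
        if len(q): print(n,lo,len(q),q.min(0).round(4),q.max(0).round(4))
a=cv2.imread('pics/scene1.png')[100:250,130:330]; b=cv2.imread('pics/top1.png')[130:250,120:280]
cv2.imwrite('pics/s1.png',cv2.resize(a,(800,600),interpolation=cv2.INTER_CUBIC)); cv2.imwrite('pics/t1.png',cv2.resize(b,(800,600),interpolation=cv2.INTER_CUBIC))
```

```text
t 2.10 pos [0.6233 0.2082 0.1993] rot [1.7996e+02 9.0000e-02 7.0000e-02] w 0.0362 f [-0.3 -0.8 -0. ]
tx ty tz yaw: 0.07 -0.18 9.93 0.0013
scene 0.2 10 [0.6116 0.179  0.2003] [0.6267 0.2333 0.2109]
scene 0.215 46 [0.6111 0.1773 0.2155] [0.6384 0.2417 0.2349]
scene 0.235 94 [0.6098 0.1563 0.2354] [0.6378 0.2577 0.26  ]
top 0.235 3 [0.6115 0.1551 0.2526] [0.6221 0.1632 0.2582]
```

View pics/s1.png

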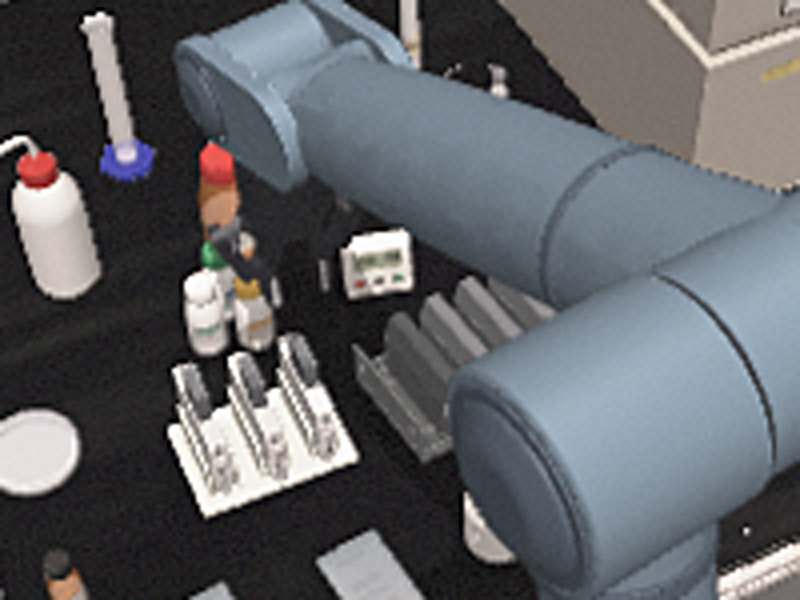

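View pics/t1.png

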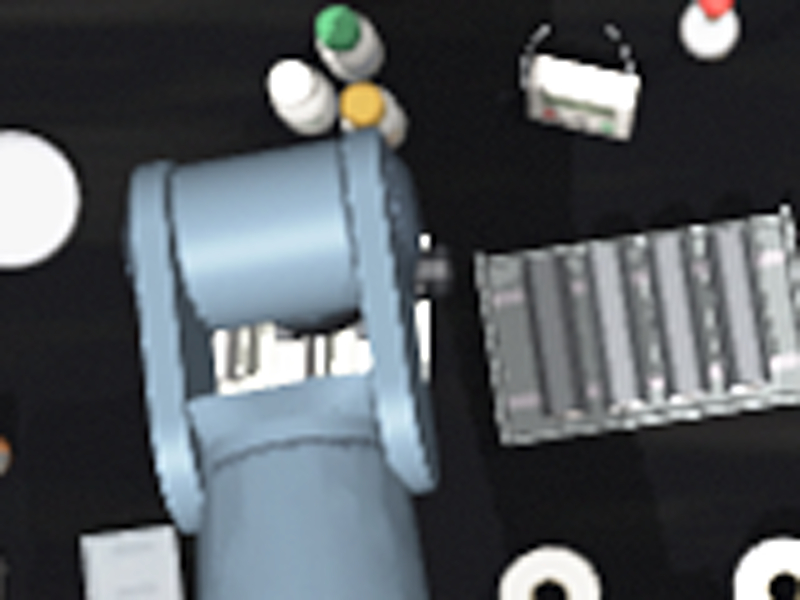

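Run:
```python
from h import *
to(.6238,.2105,.094,-.5)
```

```text
t 2.20 pos [0.6233 0.2069 0.1999] rot [ 1.7998e+02  5.0000e-02 -5.0000e-02] w 0.0359 f [ 0.5 -0.6  0.3]
tx ty tz yaw: 0.05 -0.36 10.59 0.0079
```

carry_out --targets "3.6 0 -0.36 3 0.0079;3.6 0 -0.36 6 0.0079;3.6 0 -0.36 9 0.0079;3.6 0 -0.36 10.59 0.0079;3.6 0 -0.36 10.59 0.0079;3.6 0 -0.36 10.59 0.0079"

```text
t: 2.8
position: [0.6244, 0.211, 0.0955]
eef_rot: [-180.0, -0.1, -0.5]
ft_force: [0.1, -0.1, 0.1]
gripper_width: 0.036
```

carry_out --targets "0 0 0 0 0;0 0 0 0 0;0 0 0 0 0;0 0 0 0 0;0 0 0 0 0;0 0 0 0 0" --grip_force 40

```text
t: 3.4
position: [0.6252, 0.2116, 0.0967]
eef_rot: [-180.0, -0.2, -0.4]
ft_force: [-0.5, -0.6, 7.1]
gripper_width: 0.0132
```

Run:
```python
from h import *
to(.6238,.2105,.22,-.5)
```

```text
t 3.40 pos [0.6252 0.2116 0.0967] rot [-179.98   -0.22   -0.44] w 0.0132 f [-0.5 -0.6  7.1]
tx ty tz yaw: -0.14 0.11 -12.33 0.0010
```

carry_out --targets "0 0 0 -3 0;0 0 0 -7 0;0 0 0 -11 0;0 0 0 -11.5 0" --grip_force 60

```text
t: 3.8
position: [0.6267, 0.2121, 0.2162]
eef_rot: [-179.9, -0.6, -0.4]
ft_force: [0.3, 1.2, -0.1]
gripper_width: 0.0126
```

Run:
```python
from h import *
to(.620,0,.208,7.2)
```

```text
t 3.80 pos [0.6267 0.2121 0.2162] rot [-179.89   -0.63   -0.43] w 0.0126 f [ 0.3  1.2 -0.1]
tx ty tz yaw: -0.51 21.22 0.82 -0.1332
```

carry_out --targets "0 -0.4 21.1 0.2 -0.134;0 -0.4 21.1 0.2 -0.134;0 -0.4 21.1 0.2 -0.134;0 -0.4 21.1 0.2 -0.134;0 -0.4 21.1 0.2 -0.134;0 -0.4 21.1 0.2 -0.134;0 -0.4 21.1 0.2 -0.134;0 -0.4 21.1 0.2 -0.134"

```text
t: 4.6
position: [0.6179, 0.0022, 0.2068]
eef_rot: [-180.0, 0.0, 7.3]
ft_force: [0.6, 0.3, -1.9]
gripper_width: 0.0129
```

Run:
```python
from h import *
p,d=snap('scene','scene2'); snap('top','top2')
to(.620,0,.11,7.2)
W=world('scene',d)
b=[q for q in blobs('scene',d,.076,.09,25,(.5,.7),(-.1,.15))]
for q in b: print(q)
a=cv2.imread('pics/scene2.png')[120:270,170:370]; cv2.imwrite('pics/s2.png',cv2.resize(a,(800,600),interpolation=cv2.INTER_CUBIC))
```

```text
t 4.70 pos [0.618  0.0021 0.2071] rot [-1.7998e+02  1.0000e-02  7.3500e+00] w 0.0131 f [ 0.2  0.3 -1.9]
tx ty tz yaw: 0.17 0.23 9.71 0.0027
(46, 640.5, 22.9, 47.2, 18.2, 9.2, 83.6, array([643.5,  25.1]))
(116, 612.3, 60.3, 102.2, 20.1, 4.8, 83.8, array([609.7,  60.6]))
(119, 606.8, 100.9, 102.8, 20.9, 5.4, 83.8, array([605.7, 100.4]))
```

View pics/s2.png

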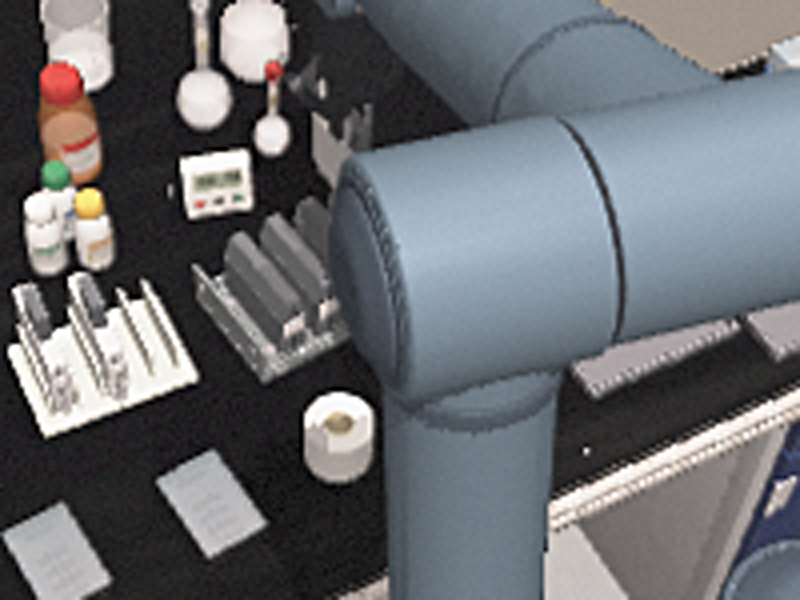

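carry_out --targets "0 0.15 0.2 0 0;0 0.15 0.2 2 0;0 0.15 0.2 4 0;0 0.15 0.2 5.5 0;0 0.15 0.2 7 0;0 0.15 0.2 7 0"

```text
t: 5.3
position: [0.6184, -0.001, 0.1347]
eef_rot: [-179.9, 0.2, 7.2]
ft_force: [-1.1, 0.8, -2.3]
gripper_width: 0.0129
```

carry_out --targets "0 0 0 1 0;0 0 0 2 0;0 0 0 3 0;0 0 0 3.7 0;0 0 0 4.1 0;0 0 0 4.2 0;0 0 0 4.2 0"

```text
t: 6.0
position: [0.6197, -0.0014, 0.097]
eef_rot: [-180.0, 0.1, 7.2]
ft_force: [-6.4, -0.3, 9.8]
gripper_width: 0.0128
```

Run:
```python
from h import *
p,d=snap('scene','scene3'); 
to(.620,0,.0967,7.2)
for q in blobs('scene',d,.076,.095,25,(.5,.7),(-.1,.15)): print(q)
```

```text
t 6.05 pos [ 0.6197 -0.0014  0.097 ] rot [-1.80e+02  9.00e-02  7.25e+00] w 0.0132 f [-7.4 -0.7  9.7]
tx ty tz yaw: 0.05 -0.13 0.03 0.0008
(105, 608.2, 59.3, 103.9, 21.0, 6.1, 83.4, array([612.8,  61.7]))
(111, 605.2, 99.3, 104.6, 18.2, 5.1, 83.1, array([603.9,  99.5]))
```

carry_out --targets "0 0 0 0.2 0;0 0 0 0.2 0;0 0 0 0.2 0"

```text
t: 6.35
position: [0.6199, -0.0014, 0.097]
eef_rot: [180.0, 0.1, 7.3]
ft_force: [-11.3, 1.1, 19.1]
gripper_width: 0.0128
```

carry_out --targets "0 0 0 -0.2 0;3.6 0 0 -0.2 0;3.6 0 0 -0.2 0;3.6 0 0 -0.2 0;3.6 0 0 -0.2 0;3.6 0 0 -3 0;3.6 0 0 -7 0;3.6 0 0 -10 0;3.6 0 0 -10.6 0"

```text
t: 7.25
position: [0.6223, -0.0017, 0.2041]
eef_rot: [179.9, -0.4, 7.2]
ft_force: [0.9, -0.2, 0.6]
gripper_width: 0.036
```

Run:
```python
from h import *
to(.622,.261,.21,0)
```

```text
t 7.25 pos [ 0.6223 -0.0017  0.2041] rot [179.86  -0.45   7.23] w 0.0360 f [ 0.9 -0.2  0.6]
tx ty tz yaw: 3.28 -26.06 -0.59 0.1262
```

carry_out --targets "3.6 3.4 -26.1 0 0.1262;3.6 3.4 -26.1 0 0.1262;3.6 3.4 -26.1 0 0.1262;3.6 3.4 -26.1 0 0.1262;3.6 3.4 -26.1 0 0.1262;3.6 3.4 -26.1 0 0.1262;3.6 3.4 -26.1 0 0.1262;3.6 3.4 -26.1 0 0.1262"

```text
t: 8.05
position: [0.6205, 0.2608, 0.1982]
eef_rot: [179.9, 0.1, -0.0]
ft_force: [-0.0, -0.2, -0.9]
gripper_width: 0.0358
```

Run:
```python
from h import *
p,d=snap('scene','scene4'); p2,d2=snap('top','top4')
to(.622,.2615,.0955,-.3)
for n,d in(('scene',d),('top',d2)):
  for lo,hi in((.105,.135),(.076,.09)):
    for q in blobs(n,d,lo,hi,25,(.5,.7),(-.1,.15)): print(n,q)
a=p[100:250,160:360,::-1]; cv2.imwrite('pics/s4.png',cv2.resize(a,(800,600),interpolation=cv2.INTER_CUBIC))
```

```text
t 8.15 pos [0.6209 0.2601 0.1988] rot [ 1.7997e+02  4.0000e-02 -1.3000e-01] w 0.0356 f [-1.  -0.7 -0.4]
tx ty tz yaw: 0.11 -0.14 10.33 0.0030
scene (117, 612.6, 59.9, 103.7, 19.3, 6.9, 83.0, array([608.5,  60.1]))
scene (69, 602.1, 18.9, 74.7, 30.2, 7.5, 82.2, array([591.2,  22.3]))
scene (117, 606.2, 99.5, 100.7, 21.1, 7.5, 82.5, array([603.4,  99.3]))
top (62, 619.7, -3.0, 38.5, 14.3, 8.5, 123.1, array([620.1,  -2.6]))
top (182, 622.1, -27.1, 99.0, 20.3, 7.1, 82.6, array([622.7, -26.4]))
top (191, 617.0, 20.6, 100.4, 21.6, 6.6, 82.2, array([616.6,  20.9]))
top (33, 656.0, 1.5, 26.5, 17.6, 7.5, 86.8, array([655.5,   1.5]))
top (183, 611.6, 55.7, 98.5, 21.9, 8.1, 82.3, array([611.7,  55.9]))
top (184, 606.6, 95.4, 98.5, 20.2, 6.5, 83.1, array([607.6,  95.4]))
top (46, 588.0, -6.9, 36.2, 17.6, 6.7, 87.5, array([585.1,  -8. ]))
```

View pics/s4.png

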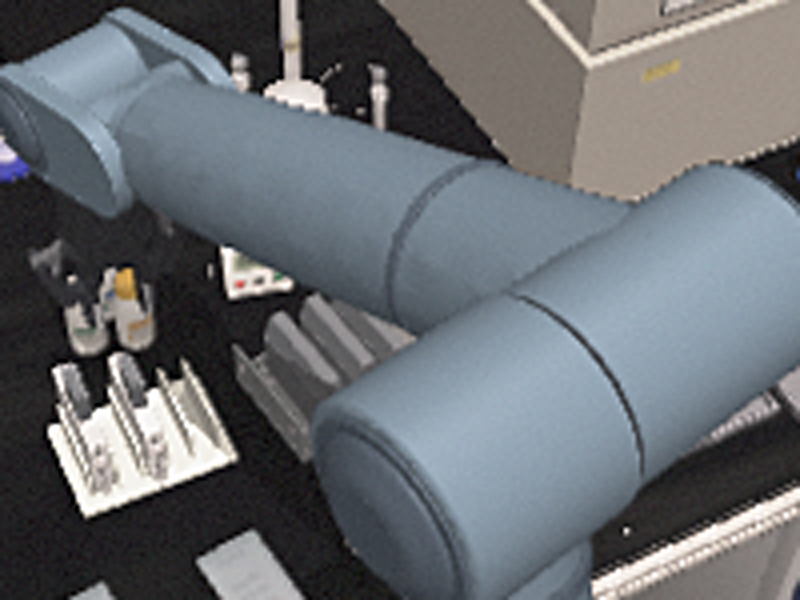

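carry_out --targets "3.6 0.1 -0.1 3 0.003;3.6 0.1 -0.1 6 0.003;3.6 0.1 -0.1 9 0.003;3.6 0.1 -0.1 10.3 0.003;3.6 0.1 -0.1 10.3 0.003;0 0.1 -0.1 10.3 0.003;0 0.1 -0.1 10.3 0.003;0 0.1 -0.1 10.3 0.003;0 0.1 -0.1 10.3 0.003;0 0.1 -0.1 10.3 0.003;0 0.1 -0.1 10.3 0.003"

```text
t: 9.25
position: [0.6232, 0.2626, 0.0986]
eef_rot: [180.0, -0.2, -0.2]
ft_force: [-0.0, -3.6, 5.5]
gripper_width: 0.0128
```

Run:
```python
from h import *
to(.6143,.04,.208,7.2)
```

```text
t 9.25 pos [0.6232 0.2626 0.0986] rot [179.98  -0.2   -0.18] w 0.0128 f [-0.  -3.6  5.5]
tx ty tz yaw: -0.82 22.26 -10.94 -0.1288
```

carry_out --targets "0 0 0 -4 0;0 0 0 -8 0;0 0 0 -11.4 0;0 -0.8 22.2 -11.4 -0.129;0 -0.8 22.2 -11.4 -0.129;0 -0.8 22.2 -11.4 -0.129;0 -0.8 22.2 -11.4 -0.129;0 -0.8 22.2 -11.4 -0.129;0 -0.8 22.2 -11.4 -0.129;0 -0.8 22.2 -11.4 -0.129;0 -0.8 22.2 -11.4 -0.129"

```text
t: 10.35
position: [0.613, 0.0423, 0.2102]
eef_rot: [-180.0, 0.0, 7.3]
ft_force: [-0.8, 0.4, -0.9]
gripper_width: 0.0127
```

Run:
```python
from h import *
to(.6143,.04,.0986,7.2)
```

```text
t 10.35 pos [0.613  0.0423 0.2102] rot [-179.96    0.      7.3 ] w 0.0127 f [-0.8  0.4 -0.9]
tx ty tz yaw: 0.10 0.25 11.16 0.0017
```

carry_out --targets "0 0.1 0.2 0 0;0 0.1 0.2 2 0;0 0.1 0.2 4 0;0 0.1 0.2 5.5 0;0 0.1 0.2 7 0;0 0.1 0.2 8 0;0 0.1 0.2 9 0;0 0.1 0.2 10 0;0 0.1 0.2 10.7 0;0 0.1 0.2 11.2 0;0 0.1 0.2 11.4 0;0 0.1 0.2 11.4 0"

```text
t: 11.55
position: [0.6144, 0.0391, 0.0986]
eef_rot: [-180.0, 0.1, 7.2]
ft_force: [-7.6, 2.8, 13.0]
gripper_width: 0.0129
```

carry_out --targets "0 0 0 0.1 0;0 0 0 0.2 0;0 0 0 0.2 0"

```text
t: 11.85
position: [0.6146, 0.039, 0.0986]
eef_rot: [180.0, 0.1, 7.2]
ft_force: [-13.3, 2.1, 24.4]
gripper_width: 0.0126
```

carry_out --targets "0 0 0 -0.2 0;3 0 0 -0.2 0;3 0 0 -0.2 0;3 0 0 -0.2 0;3 0 0 -0.2 0;3 0 0 -3 0;3 0 0 -7 0;3.6 0 0 -10 0;3.6 0 0 -10.4 0"

```text
t: 12.75
position: [0.617, 0.0387, 0.2034]
eef_rot: [179.9, -0.5, 7.2]
ft_force: [-0.1, -0.4, -0.3]
gripper_width: 0.0358
```

Run:
```python
from h import *
to(.633,.3115,.20,-.5)
```

```text
t 12.75 pos [0.617  0.0387 0.2034] rot [179.87  -0.49   7.22] w 0.0358 f [-0.1 -0.4 -0.3]
tx ty tz yaw: 5.02 -26.87 0.34 0.1347
```

carry_out --targets "3.6 5.2 -26.9 0 0.1347;3.6 5.2 -26.9 0 0.1347;3.6 5.2 -26.9 0 0.1347;3.6 5.2 -26.9 0 0.1347;3.6 5.2 -26.9 0 0.1347;3.6 5.2 -26.9 0 0.1347;3.6 5.2 -26.9 0 0.1347;3.6 5.2 -26.9 0 0.1347;3.6 5.2 -26.9 0 0.1347"

```text
t: 13.65
position: [0.632, 0.3112, 0.1975]
eef_rot: [180.0, 0.1, -0.6]
ft_force: [-0.4, -0.2, 0.2]
gripper_width: 0.0357
```

Run:
```python
from h import *
p2,d2=snap('top','top5')
to(.633,.3115,.097,-.5)
for n,d in(('top',d2),):
  for lo,hi in((.105,.135),(.076,.09)):
    for q in blobs(n,d,lo,hi,25,(.5,.7),(-.1,.15)): print(n,q)
```

```text
t 13.70 pos [0.6322 0.311  0.1977] rot [ 1.7997e+02  5.0000e-02 -6.0000e-01] w 0.0359 f [0.  0.7 0.5]
tx ty tz yaw: 0.08 -0.05 10.07 -0.0018
top (62, 620.3, -9.6, 38.9, 13.9, 7.4, 121.3, array([620.1,  -9.3]))
top (62, 614.8, 37.9, 38.0, 13.9, 6.7, 122.3, array([614.9,  38. ]))
top (40, 653.8, -5.6, 32.1, 17.8, 7.3, 87.3, array([655.4,  -4.9]))
top (218, 622.6, -23.1, 99.1, 43.7, 5.3, 82.6, array([619.2, -30.5]))
top (33, 650.1, 42.3, 30.1, 17.7, 8.1, 87.3, array([650.9,  41.6]))
top (189, 617.1, 14.0, 99.4, 21.7, 6.3, 82.3, array([617.2,  14. ]))
top (186, 611.1, 61.0, 99.2, 21.3, 7.1, 82.2, array([611.7,  61.4]))
top (179, 607.1, 96.1, 99.4, 19.7, 8.2, 82.8, array([605.6,  95.4]))
top (37, 585.2, 34.4, 38.2, 17.6, 5.5, 87.4, array([583.3,  32.6]))
```

carry_out --targets "3.6 0.1 0 3 0;3.6 0.1 0 6 0;3.6 0.1 0 9 0;3.6 0.1 0 10.1 0;3.6 0.1 0 10.1 0;0 0.1 0 10.1 0;0 0.1 0 10.1 0;0 0.1 0 10.1 0;0 0.1 0 10.1 0;0 0.1 0 10.1 0;0 0.1 0 10.1 0"

```text
t: 14.8
position: [0.6346, 0.3124, 0.0998]
eef_rot: [-180.0, -0.2, -0.5]
ft_force: [0.2, -2.4, 6.1]
gripper_width: 0.0127
```

Run:
```python
from h import *
to(.6092,.08,.208,7.2)
```

```text
t 14.80 pos [0.6346 0.3124 0.0998] rot [-179.98   -0.21   -0.5 ] w 0.0127 f [ 0.2 -2.4  6.1]
tx ty tz yaw: -2.33 23.26 -10.82 -0.1345
```

carry_out --targets "0 0 0 -4 0;0 0 0 -8 0;0 0 0 -11.4 0;0 -2.3 23.2 -11.4 -0.1345;0 -2.3 23.2 -11.4 -0.1345;0 -2.3 23.2 -11.4 -0.1345;0 -2.3 23.2 -11.4 -0.1345;0 -2.3 23.2 -11.4 -0.1345;0 -2.3 23.2 -11.4 -0.1345;0 -2.3 23.2 -11.4 -0.1345;0 -2.3 23.2 -11.4 -0.1345"

```text
t: 15.9
position: [0.608, 0.0817, 0.2112]
eef_rot: [-180.0, -0.0, 7.3]
ft_force: [-0.1, 0.1, -2.3]
gripper_width: 0.0128
```

Run:
```python
from h import *
to(.6092,.08,.0998,7.2)
```

```text
t 15.90 pos [0.608  0.0817 0.2112] rot [-179.97   -0.      7.26] w 0.0128 f [-0.1  0.1 -2.3]
tx ty tz yaw: 0.10 0.18 11.14 0.0010
```

carry_out --targets "0 0.1 0.1 0 0;0 0.1 0.1 2 0;0 0.1 0.1 4 0;0 0.1 0.1 5.5 0;0 0.1 0.1 7 0;0 0.1 0.1 8 0;0 0.1 0.1 9 0;0 0.1 0.1 10 0;0 0.1 0.1 10.7 0;0 0.1 0.1 11.2 0;0 0.1 0.1 11.4 0;0 0.1 0.1 11.4 0"

```text
t: 17.1
position: [0.6093, 0.0798, 0.0998]
eef_rot: [180.0, 0.1, 7.2]
ft_force: [-9.3, 3.5, 17.4]
gripper_width: 0.0128
```

carry_out --targets "0 0 0 0.1 0;0 0 0 0.2 0;0 0 0 0.2 0"

```text
t: 17.4
position: [0.6096, 0.0799, 0.0998]
eef_rot: [180.0, 0.1, 7.2]
ft_force: [-15.6, 3.8, 27.7]
gripper_width: 0.0127
```

carry_out --targets "0 0 0 -0.2 0;3 0 0 -0.2 0;3 0 0 -0.2 0;3 0 0 -0.2 0;3 0 0 -0.2 0;3 0 0 -3 0;3 0 0 -7 0;8.5 0 0 -10 0;8.5 0 0 -10.4 0;8.5 0 0 -10.4 0"

```text
t: 18.4
position: [0.6097, 0.0796, 0.2]
eef_rot: [180.0, -0.1, 7.2]
ft_force: [-0.2, -0.1, -0.8]
gripper_width: 0.0723
```

Run:
```python
from h import *
p,d1=snap('scene','scene6'); p2,d2=snap('top','top6')
to(.4405,.104,.12,7.2)
for n,d in(('scene',d1),('top',d2),):
  for lo,hi in((.045,.06),(.016,.028)):
    for q in blobs(n,d,lo,hi,60,(.35,.53),(-.15,.45)): print(n,q)
cv2.imwrite('pics/t6.png',cv2.resize(p2[140:290,95:295,::-1],(800,600),interpolation=cv2.INTER_CUBIC))
```

```text
t 18.50 pos [0.6082 0.0797 0.1974] rot [-1.7998e+02  1.7000e-01  7.2000e+00] w 0.0841 f [ 0.4 -0.   0.2]
tx ty tz yaw: -16.33 -4.51 7.74 -0.0001
scene (191, 455.7, 135.2, 61.3, 61.8, 69.0, 51.6, array([455.1, 135.4]))
scene (397, 432.2, 234.6, 94.7, 61.6, 5.8, 22.7, array([430.9, 235.1]))
scene (430, 441.9, 376.0, 95.3, 60.5, 5.9, 22.7, array([440.5, 376.2]))
top (235, 442.2, -48.9, 58.1, 57.3, 88.6, 50.2, array([442.7, -48.8]))
top (505, 443.5, 373.4, 91.4, 61.2, 6.0, 21.5, array([443.4, 373. ]))
top (500, 433.7, 232.3, 91.6, 60.5, 6.5, 21.5, array([433.7, 231.8]))
```

View pics/t6.png

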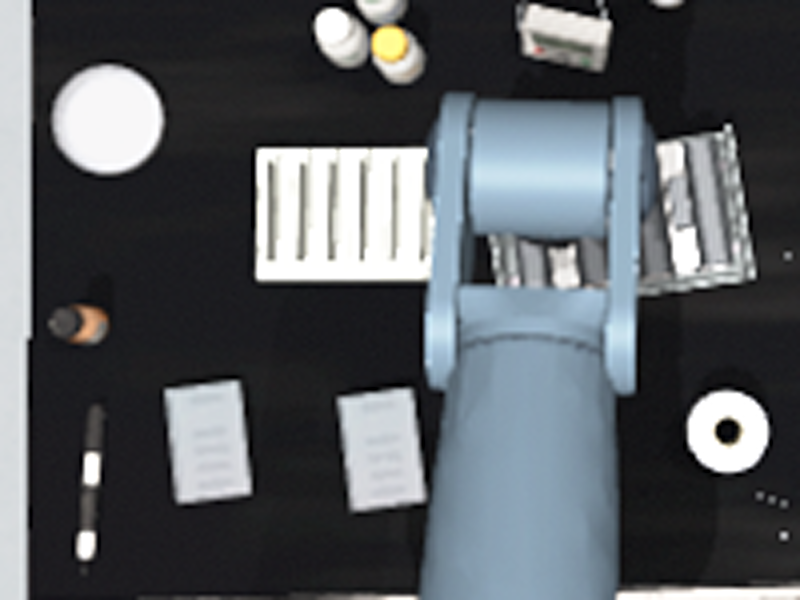

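Run:
```python
from h import *
to(.4565,.134,.12,0)
```

```text
t 18.50 pos [0.6082 0.0797 0.1974] rot [-1.7998e+02  1.7000e-01  7.2000e+00] w 0.0841 f [ 0.4 -0.   0.2]
tx ty tz yaw: -14.37 -7.29 7.74 0.1256
```

carry_out --targets "8.4 -4.8 -2.4 -0.5 0.04;8.4 -9.6 -4.8 -0.5 0.08;8.4 -14.37 -7.29 2 0.1256;8.4 -14.37 -7.29 6 0.1256;8.4 -14.37 -7.29 7.7 0.1256;8.4 -14.37 -7.29 7.7 0.1256;8.4 -14.37 -7.29 7.7 0.1256"

```text
t: 19.2
position: [0.4572, 0.134, 0.1218]
eef_rot: [180.0, 0.1, -0.0]
ft_force: [0.3, 0.2, 0.7]
gripper_width: 0.0844
```

Run:
```python
from h import *
p,d1=snap('scene','scene7'); p2,d2=snap('top','top7')
to(.4565,.134,.012,0)
for n,d in(('scene',d1),('top',d2),):
  for lo,hi in((.045,.06),):
    for q in blobs(n,d,lo,hi,40,(.35,.53),(-.15,.45)): print(n,q)
cv2.imwrite('pics/s7.png',cv2.resize(p[170:320,170:370,::-1],(800,600),interpolation=cv2.INTER_CUBIC))
```

```text
t 19.30 pos [0.4587 0.134  0.1234] rot [-1.7999e+02 -1.1000e-01 -2.0000e-02] w 0.0842 f [ 0.1 -0.5  1.1]
tx ty tz yaw: -0.22 -0.00 11.14 -0.0003
scene (106, 433.9, -35.1, 62.6, 37.3, 29.7, 51.2, array([432.7, -35.8]))
scene (194, 456.5, 134.9, 61.3, 64.4, 46.9, 51.3, array([455.6, 135.8]))
top (239, 442.2, -48.7, 57.7, 57.4, 89.3, 50.2, array([442.3, -49. ]))
```

View pics/s7.png

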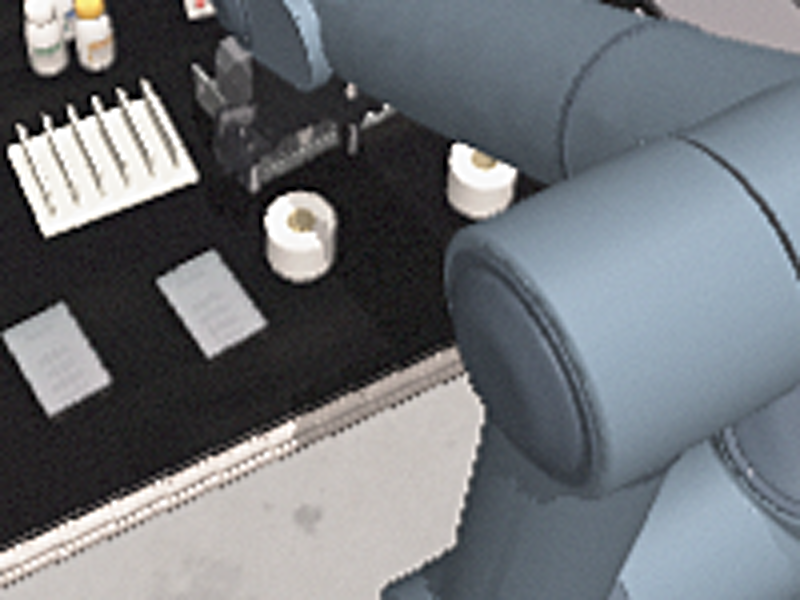

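carry_out --targets "8.4 -0.2 0 3 0;8.4 -0.2 0 6 0;8.4 -0.2 0 9 0;8.4 -0.2 0 11 0;8.4 -0.2 0 11 0;8.4 -0.2 0 11 0;3 -0.2 0 11 0;3 -0.2 0 11 0;3 -0.2 0 11 0;3 -0.2 0 11 0;3 -0.2 0 11 0;3 -0.2 0 11 0" --grip_force 40

```text
t: 20.5
position: [0.4572, 0.1342, 0.0143]
eef_rot: [-180.0, -0.2, 0.0]
ft_force: [-0.2, -1.1, 6.1]
gripper_width: 0.0605
```

Run:
```python
from h import *
to(.4725,-.224,.08,0)
# square/long tray by fitting: wall pixels/edges in top image
p=cv2.imread('pics/top7.png'); cv2.imwrite('pics/t7.png',cv2.resize(p[185:285,285:415],(780,600),interpolation=cv2.INTER_CUBIC))
```

```text
t 20.50 pos [0.4572 0.1342 0.0143] rot [-1.7999e+02 -2.1000e-01  1.0000e-02] w 0.0605 f [-0.2 -1.1  6.1]
tx ty tz yaw: 1.52 35.82 -6.57 0.0002
```

View pics/t7.png

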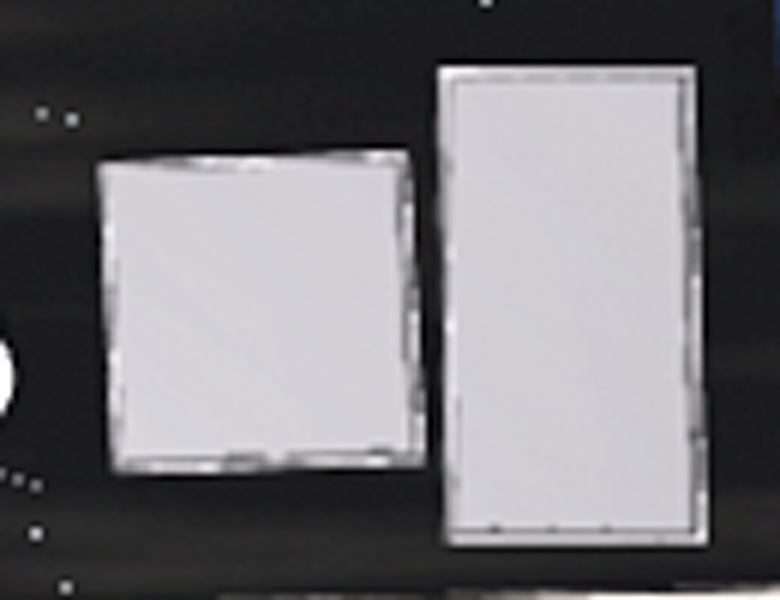

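Run:
```python
from h import *
i=manip.camera_info('top');K=i['mtx'];V=np.linalg.inv(i['view'])
def ray(u,v,z):
    d=V[:3,:3]@np.array([(u-K[0,2])/K[0,0],-(v-K[1,2])/K[1,1],-1]); o=V[:3,3]
    return (o+d*(z-o[2])/d[2])[:2]
for c in([(97,160),(410,150),(427,467),(113,474)],[(437,66),(697,66),(709,545),(446,546)]):
    P=np.array([ray(285+(a-2.5)/6,185+(b-2.5)/6,.012) for a,b in c]); print(P.round(4).tolist(),P.mean(0).round(4))
    e=[P[(k+1)%4]-P[k] for k in range(4)]; print([(round(np.linalg.norm(q),4),round(np.degrees(np.arctan2(q[1],q[0])),1)) for q in e])
```

```text
[[0.5563, -0.1333], [0.5576, -0.3066], [0.3843, -0.3077], [0.3847, -0.1359]] [ 0.4707 -0.2209]
[(np.float64(0.1732), np.float64(-89.6)), (np.float64(0.1733), np.float64(-179.6)), (np.float64(0.1717), np.float64(89.8)), (np.float64(0.1716), np.float64(0.9))]
[[0.6038, -0.3237], [0.6002, -0.468], [0.3385, -0.4594], [0.3415, -0.316]] [ 0.471  -0.3918]
[(np.float64(0.1443), np.float64(-91.4)), (np.float64(0.2619), np.float64(178.1)), (np.float64(0.1434), np.float64(88.8)), (np.float64(0.2624), np.float64(-1.7))]
```

carry_out --targets "3 0 0 -4 0;3 0 0 -9 0;3 5.4 35.3 -9.5 0;3 5.4 35.3 -9.5 0;3 5.4 35.3 -9.5 0;3 5.4 35.3 -9.5 0;3 5.4 35.3 -9.5 0;3 5.4 35.3 -9.5 0;3 5.4 35.3 -9.5 0;3 5.4 35.3 -9.5 0;3 5.4 35.3 -9.5 0;3 5.4 35.3 -9.5 0"

```text
t: 21.7
position: [0.5092, -0.2179, 0.1073]
eef_rot: [-180.0, 0.0, 0.0]
ft_force: [0.4, 0.7, -0.6]
gripper_width: 0.0608
```

Run:
```python
from h import *
to(.511,-.219,.0183,0)
```

```text
t 21.70 pos [ 0.5092 -0.2179  0.1073] rot [-1.7996e+02  2.0000e-02  3.0000e-02] w 0.0608 f [ 0.4  0.7 -0.6]
tx ty tz yaw: 0.18 0.11 8.90 0.0005
```

carry_out --targets "3 0.1 0.1 3 0;3 0.1 0.1 6 0;3 0.1 0.1 8 0;3 0.1 0.1 8.7 0;3 0.1 0.1 8.9 0;3 0.1 0.1 9.0 0;3 0.1 0.1 9.0 0"

```text
t: 22.4
position: [0.5112, -0.2195, 0.0184]
eef_rot: [180.0, -0.1, 0.1]
ft_force: [0.1, 1.3, 2.1]
gripper_width: 0.0606
```

carry_out --targets "8.4 0 0 0 0;8.4 0 0 0 0;8.4 0 0 0 0;8.4 0 0 0 0;8.4 0 0 -3 0;8.4 0 0 -7 0;8.4 0 0 -10 0;8.4 0 0 -10.2 0"

```text
t: 23.2
position: [0.5132, -0.2218, 0.1243]
eef_rot: [179.7, -0.4, 0.0]
ft_force: [0.4, -0.1, 0.8]
gripper_width: 0.0839
```

Run:
```python
from h import *
p,d1=snap('scene','scene8'); p2,d2=snap('top','top8')
to(.4425,-.047,.12,0)
for n,d in(('scene',d1),('top',d2),):
  for lo,hi in((.045,.062),(.016,.03)):
    for q in blobs(n,d,lo,hi,40,(.35,.6),(-.3,.45)): print(n,q)
```

```text
t 23.30 pos [ 0.5109 -0.2202  0.12  ] rot [ 1.7994e+02 -8.0000e-02  0.0000e+00] w 0.0842 f [-0.1 -0.2 -0.1]
tx ty tz yaw: -6.84 -17.32 -0.00 0.0000
scene (67, 491.2, -213.2, 56.0, 23.3, 76.2, 54.4, array([ 491.7, -212.1]))
scene (63, 567.4, 7.7, 6.8, 99.9, 6.5, 52.5, array([567.6,   6.6]))
scene (58, 565.8, 101.0, 68.7, 35.2, 59.1, 54.3, array([564.4, 101.7]))
scene (65, 562.8, 17.4, 16.5, 127.2, 7.9, 22.1, array([565.5,  21.6]))
scene (407, 433.1, 234.4, 97.4, 61.5, 7.0, 22.7, array([430.8, 235.1]))
scene (434, 443.6, 376.1, 96.3, 60.4, 5.3, 22.7, array([440.8, 376.6]))
top (235, 442.2, -48.8, 58.1, 57.4, 88.5, 50.1, array([442.2, -48.9]))
top (510, 443.5, 373.7, 91.4, 61.6, 6.3, 21.4, array([443.7, 373.3]))
top (502, 433.7, 232.0, 91.6, 60.4, 6.2, 21.6, array([433.4, 232.3]))
```

carry_out --targets "8.4 -6.84 -17.32 0 0;8.4 -6.84 -17.32 0 0;8.4 -6.84 -17.32 0 0;8.4 -6.84 -17.32 0 0;8.4 -6.84 -17.32 0 0;8.4 -6.84 -17.32 4 0;8.4 -6.84 -17.32 8 0;8.4 -6.84 -17.32 10.7 0;8.4 -6.84 -17.32 10.7 0;8.4 -6.84 -17.32 10.7 0"

```text
t: 24.3
position: [0.4417, -0.0469, 0.0118]
eef_rot: [-180.0, 0.1, -0.0]
ft_force: [-0.2, -0.1, 0.8]
gripper_width: 0.0839
```

carry_out --targets "3 0 0 0 0;3 0 0 0 0;3 0 0 0 0;3 0 0 0 0;3 0 0 0 0;3 0 0 0 0"

```text
t: 24.9
position: [0.4438, -0.0474, 0.0142]
eef_rot: [179.9, -0.2, 0.0]
ft_force: [-0.3, -0.3, 6.3]
gripper_width: 0.0604
```

Run:
```python
from h import *
to(.430,-.2195,.11,0)
```

```text
t 24.90 pos [ 0.4438 -0.0474  0.0142] rot [ 1.7991e+02 -2.1000e-01  2.0000e-02] w 0.0604 f [-0.3 -0.3  6.3]
tx ty tz yaw: -1.39 17.21 -9.58 0.0003
```

carry_out --targets "3 0 0 -4 0;3 0 0 -9 0;3 -1.3 17.2 -9.5 0;3 -1.3 17.2 -9.5 0;3 -1.3 17.2 -9.5 0;3 -1.3 17.2 -9.5 0;3 -1.3 17.2 -9.5 0;3 -1.3 17.2 -9.5 0;3 -1.3 17.2 -9.5 0"

```text
t: 25.8
position: [0.4289, -0.2175, 0.107]
eef_rot: [-180.0, 0.0, 0.1]
ft_force: [0.5, 0.9, -1.6]
gripper_width: 0.0606
```

Run:
```python
from h import *
to(.430,-.2195,.0182,0)
```

```text
t 25.80 pos [ 0.4289 -0.2175  0.107 ] rot [-1.7996e+02  2.0000e-02  7.0000e-02] w 0.0606 f [ 0.5  0.9 -1.6]
tx ty tz yaw: 0.11 0.20 8.88 0.0011
```

carry_out --targets "3 0.1 0.1 3 0;3 0.1 0.1 6 0;3 0.1 0.1 8 0;3 0.1 0.1 8.7 0;3 0.1 0.1 8.9 0;3 0.1 0.1 9.0 0;3 0.1 0.1 9.0 0"

```text
t: 26.5
position: [0.4308, -0.2196, 0.0182]
eef_rot: [179.9, -0.1, 0.1]
ft_force: [-0.9, 1.4, 1.4]
gripper_width: 0.0604
```

carry_out --targets "8.4 0 0 0 0;8.4 0 0 0 0;8.4 0 0 0 0;8.4 0 0 0 0;8.4 0 0 -3 0;8.4 0 0 -7 0;8.4 0 0 -9 0;8.4 0 0 -9 0;8.4 0 0 -9 0"

```text
t: 27.4
position: [0.43, -0.2197, 0.1072]
eef_rot: [180.0, -0.0, 0.0]
ft_force: [1.6, -0.4, 0.2]
gripper_width: 0.0842
```

Run:
```python
from h import *
to(.4335,.2335,.10,6)
```

```text
t 27.40 pos [ 0.43   -0.2197  0.1072] rot [ 1.7999e+02 -1.0000e-02  0.0000e+00] w 0.0842 f [ 1.6 -0.4  0.2]
tx ty tz yaw: 0.35 -45.32 0.72 -0.1047
```

carry_out --targets "8.4 0.35 -45.3 -2 -0.1047;8.4 0.35 -45.3 -2 -0.1047;8.4 0.35 -45.3 -2 -0.1047;8.4 0.35 -45.3 -2 -0.1047;8.4 0.35 -45.3 -2 -0.1047;8.4 0.35 -45.3 -2 -0.1047;8.4 0.35 -45.3 -2 -0.1047;8.4 0.35 -45.3 -2 -0.1047;8.4 0.35 -45.3 -2 -0.1047;8.4 0.35 -45.3 -2 -0.1047;8.4 0.35 -45.3 -2 -0.1047;8.4 0.35 -45.3 -2 -0.1047"

```text
t: 28.6
position: [0.4328, 0.2323, 0.1259]
eef_rot: [180.0, 0.2, 6.0]
ft_force: [0.6, 0.3, -0.3]
gripper_width: 0.0841
```

Run:
```python
from h import *
p,d1=snap('scene','scene9'); p2,d2=snap('top','top9')
to(.4335,.2335,.006,6)
for n,d in(('scene',d1),('top',d2),):
  for lo,hi in((.045,.062),(.016,.03)):
    for q in blobs(n,d,lo,hi,60,(.35,.55),(-.3,.45)): print(n,q)
cv2.imwrite('pics/s9.png',cv2.resize(p[:,:,::-1],(800,600)))
cv2.imwrite('pics/t9.png',cv2.resize(p2[:,:,::-1],(800,600)))
```

```text
t 28.70 pos [0.4333 0.2318 0.1265] rot [1.7998e+02 9.0000e-02 5.8700e+00] w 0.0839 f [ 0.1 -0.1 -0.1]
tx ty tz yaw: 0.04 -0.16 12.05 -0.0022
scene (91, 521.2, -225.4, 58.7, 38.9, 56.7, 55.7, array([ 519.8, -225.5]))
scene (410, 432.6, 234.3, 95.8, 62.3, 5.5, 22.5, array([431. , 235.2]))
scene (436, 442.4, 375.8, 95.5, 60.7, 6.4, 22.8, array([440.6, 376.5]))
top (256, 511.4, -220.1, 60.7, 57.7, 88.5, 54.0, array([ 511.6, -220.1]))
top (263, 430.2, -219.7, 59.9, 60.3, 88.0, 53.8, array([ 429.8, -220. ]))
top (271, 444.1, 374.0, 90.5, 60.6, 4.9, 21.9, array([459.7, 380.7]))
```

View pics/s9.png

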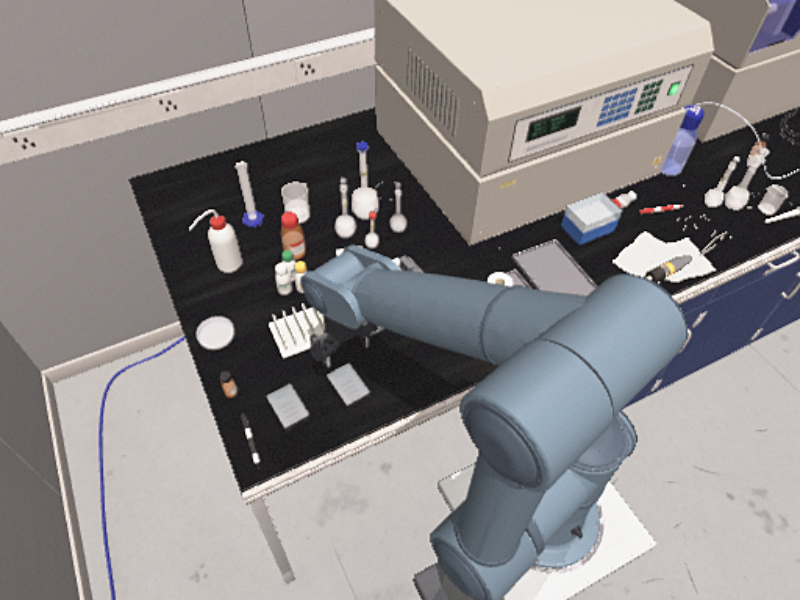

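View pics/t9.png

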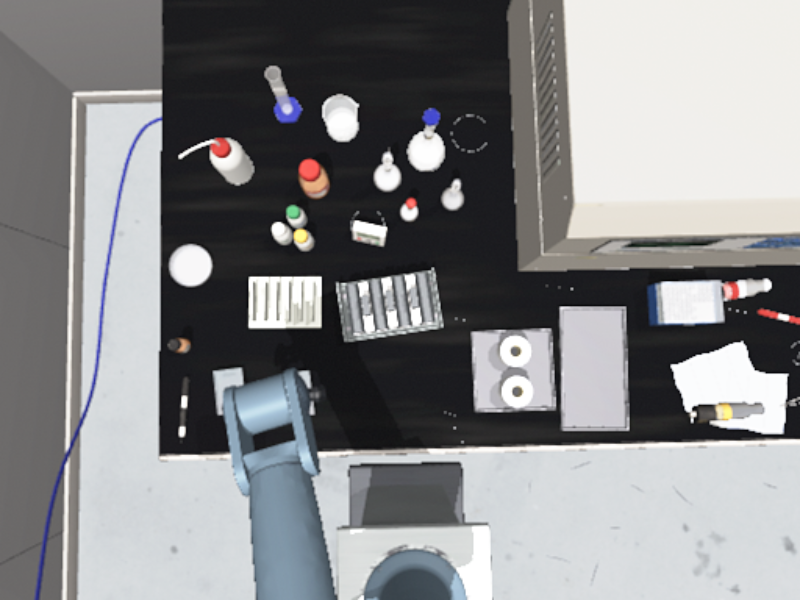

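carry_out --targets "8.4 0 -0.15 4 0;8.4 0 -0.15 8 0;8.4 0 -0.15 10.5 0;8.4 0 -0.15 11.9 0;8.4 0 -0.15 11.9 0;8.4 0 -0.15 11.9 0;3 0 -0.15 11.9 0;3 0 -0.15 11.9 0;3 0 -0.15 11.9 0;3 0 -0.15 11.9 0;3 0 -0.15 11.9 0;3 0 -0.15 11.9 0"

```text
t: 29.9
position: [0.4349, 0.2352, 0.0102]
eef_rot: [-180.0, -0.2, 6.0]
ft_force: [-1.0, -1.4, 5.1]
gripper_width: 0.0584
```

Run:
```python
from h import *
to(.530,-.390,.115,-1.7)
```

```text
t 29.90 pos [0.4349 0.2352 0.0102] rot [-179.99   -0.18    6.02] w 0.0584 f [-1.  -1.4  5.1]
tx ty tz yaw: 2.90 63.17 -10.48 0.1348
```

carry_out --targets "3 0 0 -5 0;3 0 0 -10 0;3 2.9 63.1 -11 0.1348;3 2.9 63.1 -11 0.1348;3 2.9 63.1 -11 0.1348;3 2.9 63.1 -11 0.1348;3 2.9 63.1 -11 0.1348;3 2.9 63.1 -11 0.1348;3 2.9 63.1 -11 0.1348;3 2.9 63.1 -11 0.1348;3 2.9 63.1 -11 0.1348;3 2.9 63.1 -11 0.1348"

```text
t: 31.1
position: [0.5086, -0.2617, 0.1172]
eef_rot: [180.0, -0.1, -1.7]
ft_force: [0.4, 0.7, -1.2]
gripper_width: 0.0584
```

Run:
```python
from h import *
to(.530,-.390,.11,-1.7)
```

```text
t 31.10 pos [ 0.5086 -0.2617  0.1172] rot [ 1.7995e+02 -8.0000e-02 -1.7300e+00] w 0.0584 f [ 0.4  0.7 -1.2]
tx ty tz yaw: 2.52 12.76 0.72 -0.0006
```

carry_out --targets "3 2.5 12.8 0 0;3 2.5 12.8 0 0;3 2.5 12.8 0 0;3 2.5 12.8 0 0;3 2.5 12.8 0 0;3 2.5 12.8 0 0"

```text
t: 31.7
position: [0.5295, -0.3868, 0.1162]
eef_rot: [-180.0, 0.0, -1.7]
ft_force: [-0.1, 0.5, -1.2]
gripper_width: 0.0587
```

Run:
```python
from h import *
p2,d2=snap('top','top10')
to(.530,-.390,.0142,-1.7)
```

```text
t 31.75 pos [ 0.5296 -0.3866  0.1162] rot [-1.7997e+02  2.0000e-02 -1.6400e+00] w 0.0584 f [ 0.   0.8 -0.6]
tx ty tz yaw: 0.05 0.34 10.20 0.0010
```

carry_out --targets "3 0 0.3 4 0;3 0 0.3 7.5 0;3 0 0.3 9.2 0;3 0 0.3 10 0;3 0 0.3 10.2 0;3 0 0.3 10.3 0;3 0 0.3 10.3 0"

```text
t: 32.45
position: [0.5303, -0.3918, 0.0145]
eef_rot: [179.9, -0.1, -1.7]
ft_force: [-1.4, -1.4, -1.7]
gripper_width: 0.0585
```

carry_out --targets "8 0 0 0 0;8 0 0 0 0;8 0 0 0 0;8 0 0 0 0;8 0 0 -3 0;8 0 0 -7 0;8 0 0 -10 0;8 0 0 -11 0;8 0 0 -11 0"

```text
t: 33.35
position: [0.5303, -0.3919, 0.125]
eef_rot: [179.9, -0.1, -1.7]
ft_force: [0.2, -0.2, 0.1]
gripper_width: 0.0803
```

Run:
```python
from h import *
to(.443,.375,.125,6)
p,d1=snap('scene','scene11');p2,d2=snap('top','top11')
for n,d in(('scene',d1),('top',d2),):
  for lo,hi in((.016,.032),):
    for q in blobs(n,d,lo,hi,60,(.35,.6),(-.5,.45)): print(n,q)
```

```text
t 33.35 pos [ 0.5303 -0.3919  0.125 ] rot [ 1.7986e+02 -1.5000e-01 -1.7200e+00] w 0.0803 f [ 0.2 -0.2  0.1]
tx ty tz yaw: -11.02 -76.40 0.00 -0.1347
scene (276, 527.1, -389.1, 64.8, 96.0, 85.8, 26.1, array([ 525.5, -386.9]))
scene (107, 565.6, 37.2, 177.8, 44.4, 82.1, 24.1, array([566.1,  43.6]))
scene (438, 442.3, 376.3, 96.2, 60.2, 5.7, 22.9, array([440.5, 376.2]))
top (228, 529.2, -391.7, 60.9, 91.1, 86.2, 24.6, array([ 538.4, -381.9]))
top (517, 443.6, 373.0, 91.0, 61.9, 5.6, 21.6, array([443.5, 372.8]))
```

carry_out --targets "8.4 -11 -76.4 -0.5 -0.1347;8.4 -11 -76.4 -0.5 -0.1347;8.4 -11 -76.4 -0.5 -0.1347;8.4 -11 -76.4 -0.5 -0.1347;8.4 -11 -76.4 -0.5 -0.1347;8.4 -11 -76.4 -0.5 -0.1347;8.4 -11 -76.4 -0.5 -0.1347;8.4 -11 -76.4 -0.5 -0.1347;8.4 -11 -76.4 -0.5 -0.1347;8.4 -11 -76.4 -0.5 -0.1347;8.4 -11 -76.4 -0.5 -0.1347;8.4 -11 -76.4 -0.5 -0.1347"

```text
t: 34.65
position: [0.4598, 0.2067, 0.1249]
eef_rot: [180.0, 0.2, 6.0]
ft_force: [1.5, -0.4, 0.6]
gripper_width: 0.084
```

Run:
```python
from h import *
to(.4435,.3747,.125,6)
```

```text
t 34.65 pos [0.4598 0.2067 0.1249] rot [179.98   0.22   6.  ] w 0.0840 f [ 1.5 -0.4  0.6]
tx ty tz yaw: 0.14 -16.88 -0.01 -0.0001
```

carry_out --targets "8.4 0.1 -16.9 0 0;8.4 0.1 -16.9 0 0;8.4 0.1 -16.9 0 0;8.4 0.1 -16.9 0 0;8.4 0.1 -16.9 0 0;8.4 0.1 -16.9 0 0;8.4 0.1 -16.9 0 0"

```text
t: 35.35
position: [0.4448, 0.3717, 0.1258]
eef_rot: [179.9, 0.1, 5.9]
ft_force: [-0.6, -0.2, 0.7]
gripper_width: 0.084
```

Run:
```python
from h import *
p,d1=snap('scene','scene12')
to(.4435,.3747,.007,6)
for q in blobs('scene',d1,.016,.03,60,(.35,.6),(.3,.45)): print(q)
```

```text
t 35.40 pos [0.4451 0.3717 0.1262] rot [1.7996e+02 8.0000e-02 5.9000e+00] w 0.0840 f [1.1 0.1 0.6]
tx ty tz yaw: -0.13 -0.31 11.92 -0.0017
(438, 443.2, 376.3, 96.5, 60.1, 5.4, 22.9, array([440.5, 376.3]))
```

carry_out --targets "8.4 -0.1 -0.3 4 0;8.4 -0.1 -0.3 8 0;8.4 -0.1 -0.3 10.5 0;8.4 -0.1 -0.3 11.9 0;8.4 -0.1 -0.3 11.9 0;8.4 -0.1 -0.3 11.9 0;3 -0.1 -0.3 11.9 0;3 -0.1 -0.3 11.9 0;3 -0.1 -0.3 11.9 0;3 -0.1 -0.3 11.9 0;3 -0.1 -0.3 11.9 0;3 -0.1 -0.3 11.9 0"

```text
t: 36.6
position: [0.4453, 0.3768, 0.0102]
eef_rot: [-179.9, -0.2, 6.0]
ft_force: [-1.8, -0.7, 6.4]
gripper_width: 0.0587
```

Run:
```python
from h import *
to(.413,-.387,.115,-1.7)
```

```text
t 36.60 pos [0.4453 0.3768 0.0102] rot [-179.93   -0.19    6.01] w 0.0587 f [-1.8 -0.7  6.4]
tx ty tz yaw: -11.21 75.63 -10.48 0.1345
```

carry_out --targets "3 0 0 -5 0;3 0 0 -10 0;3 -11.1 75.6 -11 0.1345;3 -11.1 75.6 -11 0.1345;3 -11.1 75.6 -11 0.1345;3 -11.1 75.6 -11 0.1345;3 -11.1 75.6 -11 0.1345;3 -11.1 75.6 -11 0.1345;3 -11.1 75.6 -11 0.1345;3 -11.1 75.6 -11 0.1345;3 -11.1 75.6 -11 0.1345;3 -11.1 75.6 -11 0.1345"

```text
t: 37.8
position: [0.4231, -0.1255, 0.1154]
eef_rot: [180.0, -0.1, -1.7]
ft_force: [1.5, 0.2, -1.2]
gripper_width: 0.0589
```

Run:
```python
from h import *
to(.413,-.388,.116,-1.7)
```

```text
t 37.80 pos [ 0.4231 -0.1255  0.1154] rot [ 1.7995e+02 -1.0000e-01 -1.7100e+00] w 0.0589 f [ 1.5  0.2 -1.2]
tx ty tz yaw: -0.22 26.26 -0.06 -0.0002
```

carry_out --targets "3 -0.2 26.3 0 0;3 -0.2 26.3 0 0;3 -0.2 26.3 0 0;3 -0.2 26.3 0 0;3 -0.2 26.3 0 0;3 -0.2 26.3 0 0;3 -0.2 26.3 0 0;3 -0.2 26.3 0 0;3 -0.2 26.3 0 0"

```text
t: 38.7
position: [0.4137, -0.3843, 0.1143]
eef_rot: [-179.9, 0.0, -1.6]
ft_force: [0.0, 0.0, -1.3]
gripper_width: 0.0587
```

Run:
```python
from h import *
to(.413,-.388,.0142,-1.7)
```

```text
t 38.70 pos [ 0.4137 -0.3843  0.1143] rot [-1.7994e+02  3.0000e-02 -1.6000e+00] w 0.0587 f [ 0.   0.  -1.3]
tx ty tz yaw: -0.06 0.37 10.01 0.0017
```

carry_out --targets "3 0 0.3 4 0;3 0 0.3 7.5 0;3 0 0.3 9 0;3 0 0.3 9.7 0;3 0 0.3 10 0;3 0 0.3 10.1 0;3 0 0.3 10.1 0"

```text
t: 39.4
position: [0.4141, -0.3901, 0.015]
eef_rot: [179.9, -0.1, -1.7]
ft_force: [0.2, -0.2, -0.5]
gripper_width: 0.0587
```

carry_out --targets "8 0 0 0 0;8 0 0 0 0;8 0 0 0 0;8 0 0 0 0;8 0 0 -3 0;8 0 0 -7 0;8 0 0 -11 0;8 0 0 -15 0;8 -5 0 -18 0;8 -5 0 -18 0;8 -5 0 -18 0"

```text
t: 40.5
position: [0.363, -0.3883, 0.1947]
eef_rot: [179.9, -0.1, -1.8]
ft_force: [0.1, 0.1, -0.8]
gripper_width: 0.0801
```

Run:
```python
from h import *
to(.413,-.387,.2,0)
p,d1=snap('scene','scene13');p2,d2=snap('top','top13')
for n,d in(('scene',d1),('top',d2),):
  for lo,hi,xr,yr in((.019,.032,(.35,.6),(-.5,-.3)),(.046,.062,(.35,.6),(-.32,-.15)),(.108,.135,(.5,.7),(-.1,.17)),(.076,.0845,(.5,.7),(-.1,.17)),(.0845,.093,(.5,.7),(-.1,.17))):
    for q in blobs(n,d,lo,hi,15,xr,yr): print(n,lo,q)
cv2.imwrite('pics/s13.png',cv2.resize(p[110:260,170:370,::-1],(800,600),interpolation=cv2.INTER_CUBIC))
cv2.imwrite('pics/t13.png',cv2.resize(p2[150:300,200:400,::-1],(800,600),interpolation=cv2.INTER_CUBIC))
```

```text
t 40.50 pos [ 0.363  -0.3883  0.1947] rot [ 1.7989e+02 -8.0000e-02 -1.8000e+00] w 0.0801 f [ 0.1  0.1 -0.8]
tx ty tz yaw: 4.99 -0.29 -0.53 -0.0315
scene 0.019 (20, 375.9, -361.0, 22.0, 10.9, 6.8, 24.7, array([ 375.3, -360.5]))
scene 0.046 (56, 494.0, -229.9, 20.5, 58.2, 46.3, 55.3, array([ 496.2, -230.3]))
scene 0.046 (174, 428.3, -216.8, 59.4, 63.3, 53.0, 54.9, array([ 426.8, -216.8]))
scene 0.108 (50, 620.7, -9.6, 42.1, 14.7, 9.8, 121.3, array([617.3,  -8.2]))
scene 0.108 (54, 614.4, 38.1, 44.2, 14.4, 7.0, 122.0, array([612.2,  38.7]))
scene 0.108 (48, 606.1, 86.0, 41.1, 14.5, 6.6, 122.7, array([602.9,  86.5]))
scene 0.076 (88, 596.7, -12.6, 55.0, 67.2, 3.8, 82.0, array([592. , -14.2]))
scene 0.076 (159, 607.7, 82.6, 102.7, 77.5, 7.1, 81.7, array([596.4,  87.7]))
scene 0.0845 (80, 620.2, -20.1, 98.3, 39.0, 5.2, 88.2, array([615.4, -12.3]))
scene 0.0845 (77, 613.3, 37.0, 100.8, 36.4, 17.9, 88.6, array([611.,  40.]))
scene 0.0845 (26, 637.0, 91.3, 15.1, 39.8, 85.6, 88.5, array([642.1,  92.3]))
scene 0.0845 (26, 601.2, 60.2, 69.4, 11.9, 3.2, 86.2, array([597.5,  60.4]))
scene 0.0845 (
[... 741 characters left out ...]
rray([624.7, -36.2]))
top 0.076 (150, 617.7, 12.3, 99.1, 21.3, 7.5, 80.9, array([619.3,  11.7]))
top 0.076 (142, 611.7, 58.8, 100.0, 20.3, 6.2, 81.5, array([613.4,  59. ]))
top 0.076 (150, 606.0, 106.1, 100.1, 21.5, 7.0, 81.0, array([607.8, 106.3]))
top 0.0845 (44, 653.4, -8.4, 33.3, 17.3, 6.4, 89.3, array([655.9,  -8. ]))
top 0.0845 (40, 650.5, 39.3, 30.2, 17.5, 6.6, 88.3, array([651.4,  39.3]))
top 0.0845 (48, 640.3, 86.3, 34.4, 17.7, 6.2, 89.3, array([642.6,  86.9]))
top 0.0845 (52, 590.0, -16.5, 36.4, 17.6, 7.9, 88.9, array([588.4, -16.3]))
top 0.0845 (50, 583.0, 31.2, 33.2, 16.5, 8.2, 88.7, array([581.7,  31.7]))
top 0.0845 (51, 575.5, 78.1, 34.3, 17.7, 6.7, 88.7, array([574.5,  78.1]))
```

View pics/s13.png

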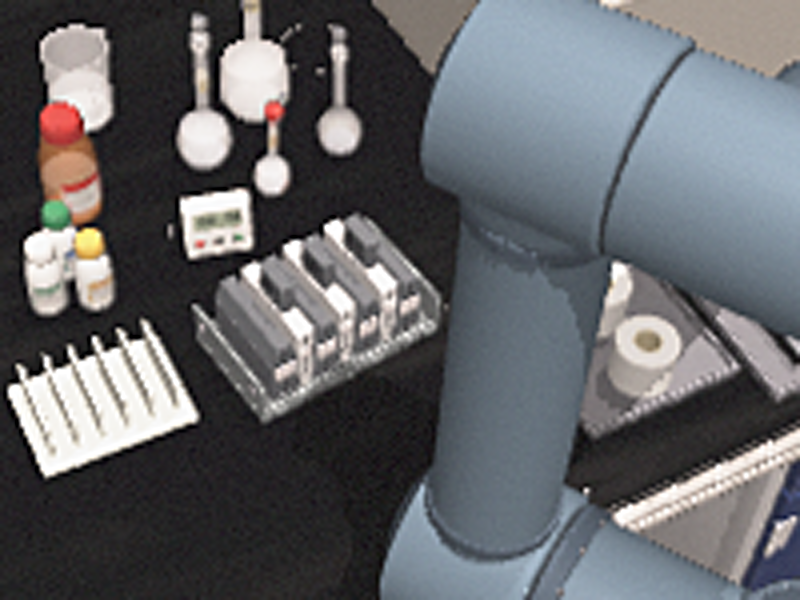

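View pics/t13.png

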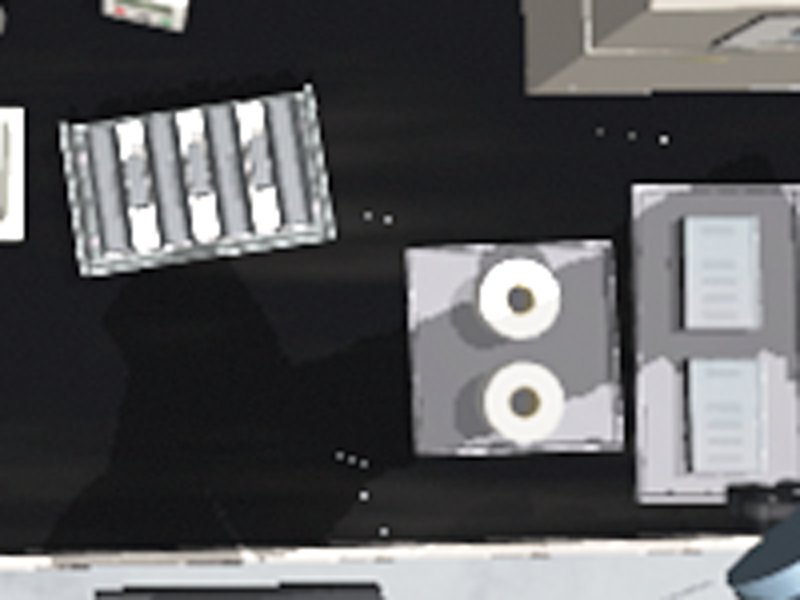

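All three cases stand in the gaps, level with each other and parallel to the file. Both rolls are in the square tray at (519,299) and (524,402), and both tube cases are in the oblong tray at (723,272) and (727,415). I'm handing the job in.

Run:
```python
from h import *
for t in ('top0','top13'):
    d=np.load(f'pics/{t}.npy')
    for q in blobs('top',d,.04,.07,12,(.74,.8),(.03,.12))+blobs('top',d,.04,.09,12,(.5,.58),(.44,.5)): print(t,q[:5])
print(manip.hand_in())
```

```text
top0 (183, 770.9, 73.7, 68.3, 26.4)
top0 (83, 541.4, 471.2, 25.8, 24.6)
top13 (179, 770.8, 74.0, 68.8, 26.7)
top13 (77, 542.0, 471.9, 25.0, 24.9)
the job is handed in; nothing more can be done
None
```

The bench is put away and the job is handed in, at about 40 s of the 210 s allowed. The hand-in gives no verdict, so these results rest on my own camera checks.

- **Slide cases:** all three are in the spring file, one per gap. Their grip tops read 122 mm, the same as when they stood on the stand's 6 mm floor, so they are fully down. They line up with the file at about 7°, stand about 48 mm apart and are within a few mm of its middle in x.
- **Film rolls:** both stand on end in the square tray, about 40 mm either side of its centre, with tops at 54 mm. One was knocked about 35 mm aside while I was filing the cases; I found it again and picked it up from its new place.
- **Tube cases:** both lie flat, lid up, in the oblong tray, about 58 mm either side of its centre, with lids at 25 mm.
- **Timer and dropper:** both read within 1 mm of where they started.

**Camera disagreement:** the two cameras differed by about 3–4 mm in y. I judged from the measured grasps that the top camera read about 2–3 mm low, and corrected for that. The last scene view mostly hid the oblong tray, so that tray's final check is from the top camera only.

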